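# Hold the vibration pen on the bearing unit's measuring spot

## Task

Lift the yellow vibration pen straight out of its black stand and set its sprung steel tip on the blue bearing housing, inside the red ring on the sloping metal pad, with the pen standing square to that pad. Press lightly, so that the tip is pushed in about half of its 12 mm spring travel and never jammed hard against its stop, and finish while still holding the pen there, steady, as for taking a reading. Leave the grease tin, the black marker, the lone bearing and the tally counter where they are.

Things in the scene. Friction and masses are not known exactly. Their poses are not given: they have to be found in the camera images.
- pen: yellow vibration pen, loose, 0.12 kg, 135 mm long, starts tip down in the stand, its top 140 mm above the bench. Origin at the end of the (unpressed) tip; z runs from there to the top end. Tip rod z 0 to 20 mm, round sleeve 16 mm thick to z = 45, then a rectangular case to z = 135, 26 mm along x, 22 along y, display on its -x side. Grip the case across y at about z = 110 mm
- pen_tip (a point): the end of the pen's steel tip, a ball end 8 mm in diameter; it moves with the tip as that is pushed in
- plunger (a joint): how far the sprung tip is pushed into the pen (along the pen's +z), in m: 0 = fully out, 0.012 = against its stop. It starts to move at about 1 N and takes 350 N/m beyond that (3 N at 6 mm, 5.2 N at the stop)
- stand: black block with a grey top, fixed, 70 x 60 x 62 mm high. Origin at the centre of its underside, z up. The pen's case stands 12 mm deep in a rectangular pocket with about 1 mm of play on each side, sleeve and tip in a bore below: lift it 57 mm straight up and its tip has left the stand
- housing: blue pillow-block bearing housing, fixed: foot 150 mm (along its x) x 50 x 16 mm with a bolt at each end, round body of 42 mm radius about a steel shaft along its y, 48 mm above the bench; top at 90 mm, small brass nipple behind the pad to 94 mm. Origin at the centre of its underside, z up
- pad: flat round light-metal measuring pad, 36 mm in diameter, on the housing's shoulder on its -x side (towards the robot, more or less). Origin at the centre of its face, 91 mm above the bench; z points straight out of the face, leaning 25 degrees from the vertical towards the housing's -x
- spot (a point): centre of the pad's face, marked by a red dot of 4 mm within a red ring of 16 mm inner and 21 mm outer diameter
- tin: round grease tin, loose bystander, 63 mm in diameter, 43 mm high; origin at the centre of its underside
- black_marker: black marker lying down, loose bystander, 125 x 18 x 20 mm, long along its x; origin at the centre of its underside
- loose_bearing: lone ball bearing lying flat, loose bystander, 62 mm in diameter, 14 mm high; origin at the centre of its underside
- counter: white tally counter with a finger ring, loose bystander, 91 x 47 x 26 mm; origin at the centre of its underside
Mind the look-alikes: they are no part of the job. Of the things that look like the pen, the smallest one is meant.

How it is judged (in metres and radians):
On the way, in this order (a step that is already met when the one before it is completed fails the run):
1. the pen is lifted clear of the stand, not yet touching the housing (z of pen in the frame of stand above 0.066 m and contact force between pen and housing below 0.05 N), for 0.1 s.
2. the pen's tip is pressed lightly on the spot, square to the pad (distance between pen_tip and spot below 0.008 m and angle between the z axis of pen and the z axis of pad, either way round below 0.15 rad and contact force between pen and housing between 1.3 and 5.2 N and value of joint plunger between 0.0015 and 0.0115 m and contact force between the fingers and pen above 1 N and contact force between pen and stand below 0.05 N), for 0.3 s.
At the end, for the whole second after the job is handed in: The pen is held still in the gripper, clear of the stand, its tip within 8 mm of the spot's centre, its long axis within 0.15 rad (8.6 degrees) of the pad's normal, its tip pushed in by 1.5 to 11.5 mm and pressing on the housing with 1.3 to 5.2 N (all of step 2 and linear speed of pen below 0.02 m/s); the arm keeps its last pose, push and grip.
It fails at once if the pen is pressed or knocked against the housing with more than 9 N (contact force between pen and housing above 9 N).
It fails at once if the grease tin is shifted by more than 15 mm (distance of tin from where it was at the start of the episode above 0.015 m).
It fails at once if the black marker is shifted by more than 15 mm (distance of black_marker from where it was at the start of the episode above 0.015 m).
It fails at once if the lone bearing is shifted by more than 15 mm (distance of loose_bearing from where it was at the start of the episode above 0.015 m).
It fails at once if the tally counter is shifted by more than 15 mm (distance of counter from where it was at the start of the episode above 0.015 m).
It also fails if it takes over 42 s, if anything falls off the work surface, if the arm or the gripper's body presses on something with over 40 N, if the wrist force passes 120 N, or if a joint passes its speed limit or range.

## Robot

A 6-joint arm with a two-finger parallel gripper is mounted at the origin on a cart in front of the work surface, level with it; the furniture and walls round the work are solid. World frame = base frame: x ahead of the robot, y to its left, z up, the work surface at z = 0. Lengths are in m, angles in degrees, forces in N, time in s.
With the tool pointing down it reaches from about 0.35 to 0.875 m from the base axis. Payload 4.2 kg.
Tool frame: the origin (TCP) lies at the very end of the fingers, on their centre line; the grasp point (between the pads) lies r.pinch_z behind it (r.pinch_z is the distance from the TCP to the grasp point, in m); y points along the fingers, z is the direction in which the jaws open and shut, and the axes are right-handed (so a half turn about y gives the same grasp; the last joint's range is limited). The gripper opens to 87 mm and grips with 3 to 60 N. Pads are 19 mm wide; open, the fingers measure 117 mm over their backs; the gripper's body (75 mm by 190 mm) begins 51 mm behind the grasp point.
Start: joints at [-24.603, 22.042, 0.453, 0, -68.411, -14.817], TCP at [0.483, -0.397, 0.223] pointing down, gripper open.
Joint ranges: [-179.83, 179.83], [-69.29, 118.12], [-61.27, 80.66], [-181.25, 117.63], [-171.15, -9.14], [-177.46, 177.46]. Speed limits (degrees/s): [159.86, 159.86, 180, 180, 180, 180].

## Interface

Orientations are given as a 3x3 rotation matrix whose columns are the frame's x, y, z axes.
In Python, from station import sense, capture, camera_params, r gives the robot as it stands.
- The arm moves only by the tool move_arm, never from a script. Its argument "increments" is text: rows parted by semicolons, each of 7 numbers parted by spaces: the closure, from -1 (fully open) to 1 (shut), so that 0 is half open, then the shift along the tool's x, y, z in m, then the turn, a rotation vector about the tool's x, y, z in rad. In form: hand x y z wx wy wz; .... A call has 1 to 8 rows; each row is the pose to reach, as a shift and turn from the pose commanded when the call began, along the tool's axes at that moment; what a row does not reach only later rows make up. A row lasts 1/10 s, in which the tool goes at most 50 mm and 8.59 degrees, less where a joint would pass 70% of its speed; a pose out of reach is approached as far as the arm can. A call with a gripper value outside its range is refused whole. The fingers move at their own pace and stop on an object; the grip force is fixed at half the most. Time passes only in rows, so rows that repeat a pose let the fingers close. It gives the time, the measured TCP pose, the force and the opening at its end, in the units of the state.
- sense(): the state, without advancing time (a new reading comes with each control period).
- capture(name): name is "scene" or "side" or "wrist"; returns (picture, depth): 400x640x3 uint8, red, green, blue; 400x640 float32, m along the optical axis (not along the pixel's ray), 0 where there is no reading.
- camera_params(name): a dict with "fx", "fy", "cx", "cy" (pixels), "xyz" and "orientation" of the camera in the world. Camera axes: x right, y down, z forward; pixel columns grow to the right and rows downward; lengths in m; the calibration is good to about 2 mm. The wrist camera is an equidistant fisheye: a pixel r from the principal point sees the ray r / f radians off the axis. A picture is of the moment at which its call begins: read the wrist's pose just before it. camera_params takes no time and is no camera call; for the wrist camera it gives the pose at the moment of the call.
- r.finish_job(): hands the job in, once; it reports no verdict.
The state is a dict: "time_s": time; "joints": joint angles; "joint_velocities": joint speeds; "effort": joint torques, N m; "tcp_pos": TCP position; "ee_rot": TCP orientation; "wrist_force": force on the tool from outside, world axes, zero at the start; "moment": the same for the moment, N m; "gripper_width": opening from 0.0 (shut) to 1.0 (fully open).
Only numpy, scipy, OpenCV 4.12 (cv2) and the standard library are available. Lean on these libraries where they do the work, as an engineer would, in place of code of your own. Each camera call takes 0.05 s, during which the arm holds its last target.

## Working session

There is one attempt and no reset: what is moved stays moved. The work goes in short steps, Python scripts to look and compute and a tool call to move; the robot and the scene stay as the last step left them, time stands still between calls to the robot, and variables do not carry over. Pictures are saved under pics/ and viewed, and the job is handed in when it is done.

Besides the shell and the picture viewer there is one more tool, called after "Request:" as name(argument=value, ...) on one line, values as JSON. move_arm: Moves the arm, as the interface text tells. Its arguments: {"type":"object","properties":{"increments":{"type":"string"}},"required":["increments"]}

```bash
ls; mkdir -p pics; cat > h.py <<'E'
import numpy as np, cv2
from station import sense, capture, camera_params, r
E
python3 - <<'E'
from h import *
np.set_printoptions(precision=4,suppress=True)
for n in ["scene","side","wrist"]:
    p=camera_params(n); im,d=capture(n); np.savez(f"{n}0.npz",im=im,d=d,**{k:np.array(v) for k,v in p.items()})
    cv2.imwrite(f"pics/{n}0.png",im[:,:,::-1]); print(n,p)
print(sense(), r.pinch_z)
E
```

```text
pics
scene {'fx': 457.7035965238454, 'fy': 457.7035965238454, 'cx': 319.00652558792393, 'cy': 199.13199456016156, 'xyz': array([-0.2158,  0.5177,  1.0124]), 'orientation': array([[-0.5131, -0.6511,  0.5593],
       [-0.8583,  0.3815, -0.3432],
       [ 0.0101, -0.6561, -0.7546]])}
side {'fx': 507.0421444426512, 'fy': 507.0421444426512, 'cx': 315.478755427057, 'cy': 200.82929779815075, 'xyz': array([0.5886, 1.0468, 0.8718]), 'orientation': array([[-0.9938,  0.0701, -0.086 ],
       [ 0.111 ,  0.6234, -0.774 ],
       [-0.0007, -0.7788, -0.6273]])}
wrist {'fx': 309.70691628693146, 'fy': 309.70691628693146, 'cx': 321.75407179879284, 'cy': 198.77190039980292, 'xyz': array([ 0.4326, -0.4586,  0.3831]), 'orientation': array([[-0.7719,  0.6097,  0.1804],
       [ 0.6358,  0.7397,  0.2204],
       [ 0.001 ,  0.2848, -0.9586]])}
{'time_s': 0.15, 'joints': array([-24.6019,  22.0794,   0.3968,  -0.0208, -68.4118, -14.817 ]), 'joint_velocities': array([-0.053 , -0.131 ,  0.2472,  0.057 ,  0.03  ,  0.0806]), 'effort': array([ -0.    , -39.1052,  18.7587,   4.2224,   0.0124,  -0.0001]), 'tcp_pos': array([ 0.4825, -0.3966,  0.2217]), 'ee_rot': array([[ 0.6351, -0.0014, -0.7724],
       [ 0.7724,  0.001 ,  0.6351],
       [-0.0001, -1.    ,  0.0017]]), 'wrist_force': array([-0.4029,  0.6991, -0.3654]), 'moment': array([0.0095, 0.0191, 0.0358]), 'gripper_width': 0.9984457642296691} 0.0187
```

View pics/scene0.png

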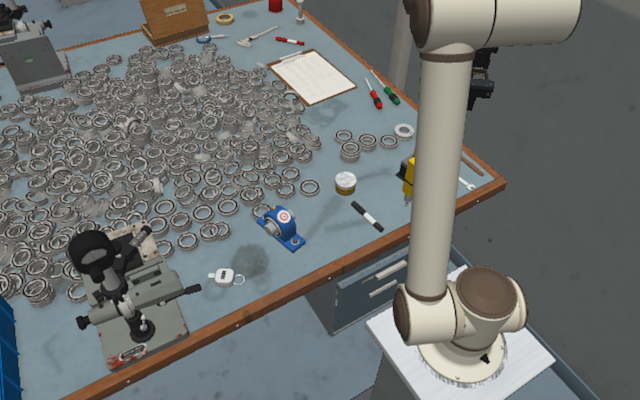

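View pics/side0.png

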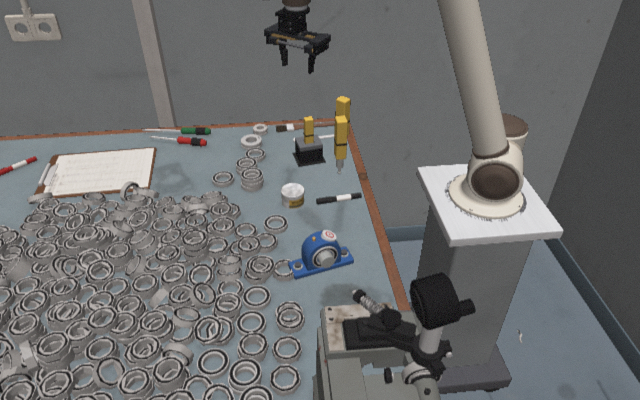

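View pics/wrist0.png

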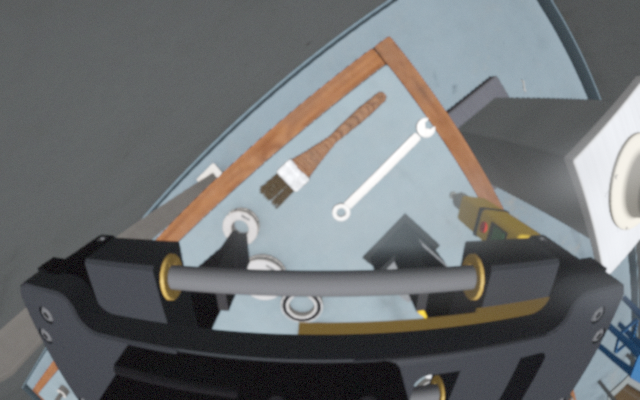

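The side view shows the small pen in its stand at about (308,135), two larger yellow look-alikes at (341,130), and the housing at (322,252) with its pad at (328,235). I'll zoom in and compute the positions.

```bash
cat >> h.py <<'E'
np.set_printoptions(precision=4,suppress=True)
def load(f):
    z=np.load(f); return z
def pts(z):
    d=z['d']; v,u=np.mgrid[0:d.shape[0],0:d.shape[1]]
    P=np.stack([(u-z['cx'])/z['fx']*d,(v-z['cy'])/z['fy']*d,d],-1)
    return P@z['orientation'].T+z['xyz']
def proj(z,X):
    c=(np.atleast_2d(X)-z['xyz'])@z['orientation']
    return np.c_[z['fx']*c[:,0]/c[:,2]+z['cx'],z['fy']*c[:,1]/c[:,2]+z['cy']]
E
python3 - <<'E'
from h import *
z=load("side0.npz"); im=z['im'][:,:,::-1]
a=cv2.resize(im[85:285,255:375],None,fx=5,fy=5,interpolation=cv2.INTER_CUBIC)
cv2.imwrite("pics/c1.png",a[:450]);cv2.imwrite("pics/c2.png",a[550:])
z2=load("scene0.npz"); im2=z2['im'][:,:,::-1]
cv2.imwrite("pics/c3.png",cv2.resize(im2[140:290,200:420],None,fx=3.6,fy=3.6,interpolation=cv2.INTER_CUBIC))
P=pts(z);Q=pts(z2)
for n,(u,v) in dict(pen=(308,128),pentop=(308,119),stand=(310,150),y2=(341,130),y3=(344,105),pad=(328,235),tin=(292,188),marker=(338,198),bear=(251,140)).items(): print(n,P[v,u])
for n,(u,v) in dict(pad=(285,216),tin=(345,180),ctr=(223,276),yel=(406,175)).items(): print(n,Q[v,u])
E
```

```text
pen [ 0.4684 -0.2302  0.111 ]
pentop [ 0.4683 -0.2282  0.1419]
stand [ 0.4657 -0.2044  0.0514]
y2 [ 0.3881 -0.1291  0.159 ]
y3 [ 0.3631 -0.2403  0.1739]
pad [0.4677 0.2136 0.0951]
tin [ 0.5315 -0.0404  0.0408]
marker [ 0.4086 -0.0184  0.0128]
bear [ 0.6405 -0.3541  0.0052]
pad [0.4656 0.2024 0.0862]
tin [ 0.528  -0.0266  0.0428]
ctr [0.4184 0.405  0.0264]
yel [ 0.3947 -0.1301  0.1289]
```

View pics/c1.png

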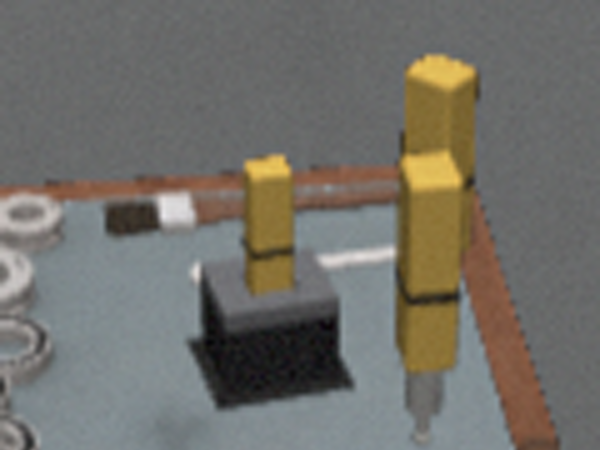

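View pics/c2.png

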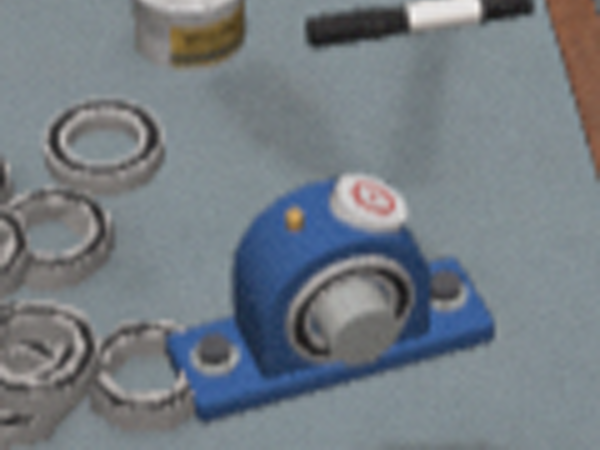

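View pics/c3.png

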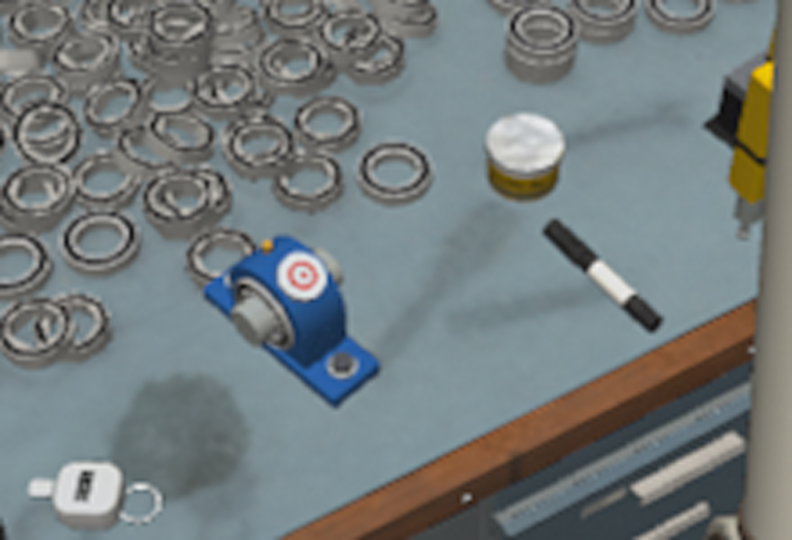

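```bash
python3 - <<'E'
from h import *
for name in ["side","scene"]:
    z=load(name+"0.npz"); P=pts(z); im=z['im']; hsv=cv2.cvtColor(im,cv2.COLOR_RGB2HSV)
    H,S,V=[hsv[...,i].astype(int) for i in range(3)]
    X,Y,Z=P[...,0],P[...,1],P[...,2]; ok=z['d']>0
    print(name)
    tab=ok&(abs(Z)<.03)&(X>.3)&(X<.7)&(abs(Y)<.4)&(H>85)&(H<110)&(S<90); print(' table z',np.median(Z[tab]),tab.sum())
    yel=ok&(H>15)&(H<32)&(S>120)&(X<.6)&(Y<0)&(Y>-.4)&(Z>.05)
    n,l,st,c=cv2.connectedComponentsWithStats(yel.astype(np.uint8))
    for i in range(1,n):
        if st[i,4]>15:
            q=P[l==i]; print(' yel',st[i],np.percentile(q,[3,50,97],axis=0).round(4).tolist())
    # stand top
    m=ok&(abs(X-.47)<.08)&(abs(Y+.23)<.08)&(abs(Z-.062)<.006)&(S<70)
    q=P[m]; 
    if len(q)>20: print(' stand top',len(q),np.median(q[:,2]),cv2.minAreaRect(q[:,:2].astype(np.float32)*1000))
    m=ok&(H>100)&(H<125)&(S>140)&(abs(X-.5)<.2)&(abs(Y-.2)<.2)
    q=P[m]; print(' blue',len(q),q.min(0),q.max(0),cv2.minAreaRect(q[:,:2].astype(np.float32)*1000), cv2.minAreaRect(q[(abs(q[:,2]-.014)<.006)][:,:2].astype(np.float32)*1000))
    red=ok&((H<8)|(H>172))&(S>80)&(abs(X-.47)<.05)&(abs(Y-.21)<.05)&(Z>.05)
    q=P[red]; print(' red',len(q),q.mean(0))
    m=ok&(np.hypot(X-q[:,0].mean(),Y-q[:,1].mean())<.016)&(Z>.07)&((S<60)|red); q=P[m]
    c=q.mean(0); u,s,vt=np.linalg.svd(q-c); print(' pad',len(q),c,vt[2],s/len(q)**.5)
    v,u=np.nonzero(red); print(' red px',u.mean(),v.mean(),u.min(),u.max(),v.min(),v.max())
E
```

```text
side
 table z 0.001149097289597445 16551
 yel [335  96  15  63 785] [[0.3458, -0.2616, 0.0721], [0.3801, -0.1379, 0.1519], [0.4013, -0.1269, 0.1866]]
 yel [304 116  10  27 233] [[0.4562, -0.2406, 0.0645], [0.4684, -0.2298, 0.1089], [0.4797, -0.2239, 0.1423]]
 stand top 225 0.06273954012792993 ((458.1914978027344, -206.9697723388672), (77.17320251464844, 136.51284790039062), 16.319469451904297)
 blue 777 [0.4093 0.179  0.0048] [0.5588 0.2558 0.0927] ((484.1768798828125, 216.69412231445312), (146.75103759765625, 47.40236282348633), 13.995926856994629) ((484.01544189453125, 217.43075561523438), (146.6093292236328, 46.45473098754883), 14.358988761901855)
 red 6 [0.4645 0.2097 0.0927]
 pad 87 [0.4646 0.2114 0.0917] [-0.4049 -0.0013  0.9143] [0.0088 0.0083 0.0016]
 red px 329.1666666666667 234.5 326 333 232 237
scene
 table z -0.0014639371753863983 17043
 yel [403 152  12  45 287] [[0.3701, -0.2266, 0.065], [0.3853, -0.1319, 0.1204], [0.4734, -0.1289, 0.1841]]
 stand top 42 0.06026835916541823 ((495.33795166015625, -225.8212432861328), (17.639863967895508, 52.01572799682617), 31.346111297607422)
 blue 621 [0.4046 0.1733 0.0042] [0.5625 0.2525 0.0924] ((482.2939453125, 213.31402587890625), (152.746337890625, 53.58005142211914), 11.88196849822998) ((482.2939453125, 213.31402587890625), (152.746337890625, 53.58005142211914), 11.88196849822998)
 red 18 [0.4647 0.2064 0.0897]
 pad 109 [0.464  0.2068 0.0893] [-0.4087 -0.1064  0.9064] [0.0085 0.0082 0.002 ]
 red px 283.72222222222223 216.0 280 287 213 219
```

```bash
python3 - <<'E'
from h import *
z=load("side0.npz")
def back(z,uv,h):
    uv=np.atleast_2d(uv); r_=np.c_[(uv[:,0]-z['cx'])/z['fx'],(uv[:,1]-z['cy'])/z['fy'],np.ones(len(uv))]@z['orientation'].T
    return z['xyz']+r_*((h-z['xyz'][2])/r_[:,2])[:,None]
c=np.array([[202,274],[316,252],[339,312],[222,330]])/5+[255,85]-0.4
q=back(z,c,.062); print(q, q.mean(0)); 
for i in range(4):
    e=q[(i+1)%4]-q[i]; print(np.linalg.norm(e),np.degrees(np.arctan2(e[1],e[0])))
t=np.array([[245,163],[285,156],[292,170],[252,176]])/5+[255,85]-.4
q=back(z,t,.14); print(q,q.mean(0))
E
```

```text
[[ 0.506  -0.2508  0.062 ]
 [ 0.4352 -0.2681  0.062 ]
 [ 0.4295 -0.2001  0.062 ]
 [ 0.4993 -0.1887  0.062 ]] [ 0.4675 -0.2269  0.062 ]
0.07283135498061638 -166.30978532191625
0.0681808422802664 94.83530469794444
0.07076272079661723 9.30341910369189
0.062498458931453914 -83.86679001603405
[[ 0.4796 -0.2432  0.14  ]
 [ 0.4558 -0.2487  0.14  ]
 [ 0.4535 -0.2321  0.14  ]
 [ 0.477  -0.2279  0.14  ]] [ 0.4665 -0.238   0.14  ]
```

Request:
move_arm(increments="-1 0.04 -0.006 0.01 0 0.14 0; -1 0.08 -0.012 0.02 0 0.28 0; -1 0.12 -0.018 0.03 0 0.42 0; -1 0.16 -0.024 0.04 0 0.56 0; -1 0.193 -0.03 0.052 0 0.70 0; -1 0.193 -0.03 0.052 0 0.71 0; -1 0.193 -0.03 0.052 0 0.71 0")

```text
time_s: 0.85
tcp_pos: [0.5653, -0.214, 0.2523]
ee_rot: [[0.985, -0.001, -0.175], [0.175, 0.0, 0.985], [-0.0, -1.0, 0.0]]
wrist_force: [-0.2, -0.5, -0.2]
gripper_width: 1.002
```

```bash
cat >> h.py <<'E'
def snap(n,k):
    p=camera_params(n); im,d=capture(n); np.savez(f"{n}{k}.npz",im=im,d=d,**{a:np.array(v) for a,v in p.items()})
    cv2.imwrite(f"pics/{n}{k}.png",im[:,:,::-1]); return load(f"{n}{k}.npz")
def wproj(z,X):
    c=(np.atleast_2d(X)-z['xyz'])@z['orientation']; th=np.arctan2(np.hypot(c[:,0],c[:,1]),c[:,2]); ph=np.arctan2(c[:,1],c[:,0])
    return np.c_[z['cx']+z['fx']*th*np.cos(ph),z['cy']+z['fy']*th*np.sin(ph)]
def wray(z,uv):
    uv=np.atleast_2d(uv).astype(float); a=(uv-[float(z['cx']),float(z['cy'])])/float(z['fx']); th=np.hypot(a[:,0],a[:,1]); 
    s=np.where(th>1e-9,np.sin(th)/np.maximum(th,1e-9),1)
    return np.c_[a*s[:,None],np.cos(th)]@z['orientation'].T
def wback(z,uv,h):
    r_=wray(z,uv); return z['xyz']+r_*((h-z['xyz'][2])/r_[:,2])[:,None]
E
python3 - <<'E'
from h import *
s=sense(); print(s['time_s'],s['tcp_pos'],s['ee_rot'],s['joints'])
z=snap("wrist",1); print(wproj(z,[[.467,-.235,.14],[.4675,-.227,.062]]))
E
```

```text
0.85 [ 0.5653 -0.214   0.2523] [[ 0.9846 -0.0005 -0.1746]
 [ 0.1746  0.0002  0.9846]
 [-0.0005 -1.      0.0003]] [ -5.4081  18.9889   0.1832  -0.0068 -71.2251 -74.5355]
[[319.361   84.812 ]
 [326.9166  91.8712]]
```

View pics/wrist1.png

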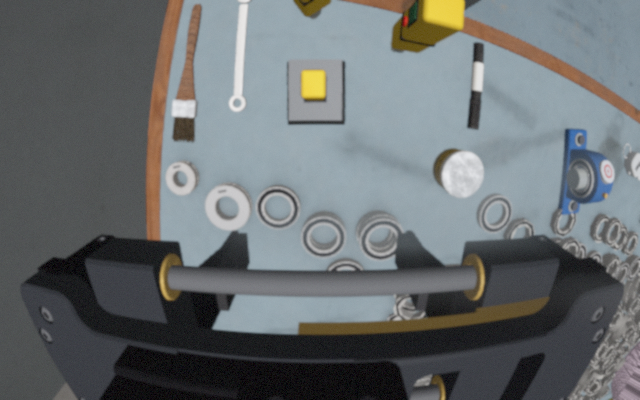

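```bash
python3 - <<'E'
from h import *
z=load("wrist1.npz"); im=z['im'][:,:,::-1]
cv2.imwrite("pics/w1c.png",cv2.resize(im[50:135,275:360],None,fx=7,fy=7,interpolation=cv2.INTER_CUBIC))
cv2.imwrite("pics/w1d.png",cv2.resize(im[120:220,550:640],None,fx=6,fy=6,interpolation=cv2.INTER_CUBIC))
E
```

```text
(no output)
```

View pics/w1c.png

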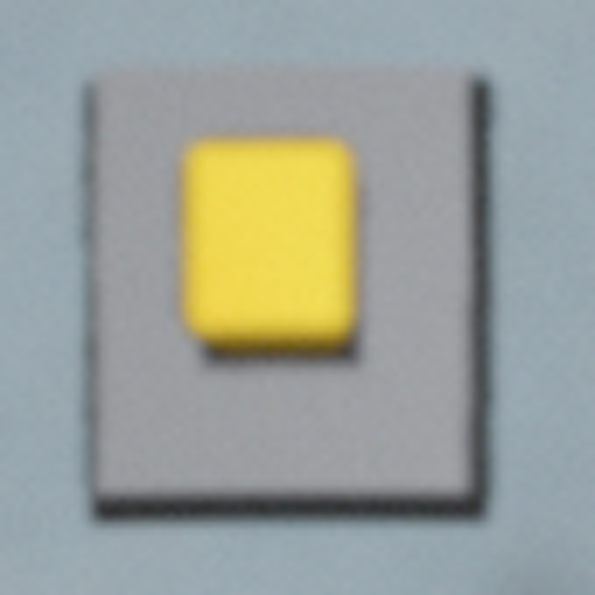

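View pics/w1d.png

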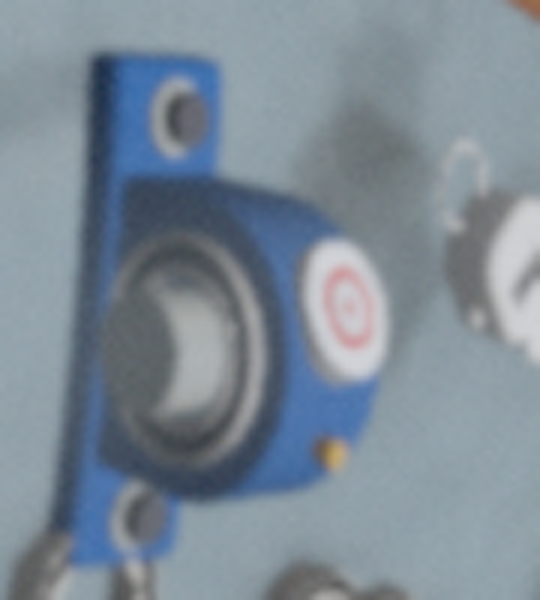

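```bash
python3 - <<'E'
from h import *
z=load("wrist1.npz")
def c(a): return np.array(a)/7+[275,50]-.43
q=wback(z,c([[93,70],[471,73],[472,497],[97,496]]),.062); print(q[:,:2],q.mean(0))
for i in range(4):
    e=q[(i+1)%4]-q[i]; print(np.linalg.norm(e),np.degrees(np.arctan2(e[1],e[0])))
q=wback(z,c([[183,138],[356,138],[356,340],[183,340]]),.14); print(q[:,:2],q.mean(0))
for i in range(4):
    e=q[(i+1)%4]-q[i]; print(np.linalg.norm(e),np.degrees(np.arctan2(e[1],e[0])))
px=np.array([348,306])/6+[550,120]-.42
print(wback(z,px,.091))
E
```

```text
[[ 0.4379 -0.2765]
 [ 0.4283 -0.217 ]
 [ 0.4966 -0.2046]
 [ 0.5067 -0.2641]] [ 0.4674 -0.2406  0.062 ]
0.060258151431410334 99.13981631893631
0.06938717822537711 10.344477911413822
0.06042703830597296 -80.35097531059228
0.06992081494131532 -169.8011806924294
[[ 0.456  -0.2534]
 [ 0.4524 -0.2322]
 [ 0.4777 -0.2278]
 [ 0.4813 -0.249 ]] [ 0.4669 -0.2406  0.14  ]
0.021427944961772364 99.55337471462377
0.025710110876081334 10.03467170065585
0.0215122101667192 -80.34167597824786
0.02574894491961553 -170.15348265692685
[[0.4642 0.2032 0.091 ]]
```

```bash
python3 - <<'E'
from h import *
a=np.radians(10); ex=np.array([np.cos(a),np.sin(a)]); ez=np.array([-ex[1],ex[0]]); c=np.array([.467,-.2406])
for n in ["side","scene","wrist"]:
    z=load(n+("1" if n=="wrist" else "0")+".npz"); im=z['im']; hsv=cv2.cvtColor(im,cv2.COLOR_RGB2HSV); H,S,V=[hsv[...,i].astype(int) for i in range(3)]
    if n=="wrist":
        v,u=np.mgrid[0:400,0:640]; R=wray(z,np.c_[u.ravel(),v.ravel()]); cosd=R@z['orientation'][:,2]
        P=(z['xyz']+R*(z['d'].ravel()/cosd)[:,None]).reshape(400,640,3)
    else: P=pts(z)
    m=(z['d']>0)&(H>15)&(H<34)&(S>110)&(P[...,0]<.47)&(P[...,1]<-.05)&(P[...,1]>-.4)&(P[...,2]>.05)
    q=P[m]; t=np.c_[(q[:,:2]-c)@ex,(q[:,:2]-c)@ez,q[:,2]]
    for nm,k in [("y2",t[:,1]>.06),("y3",(t[:,1]<.06)&(t[:,0]<-.05)),("pen",abs(t[:,:2]).max(1)<.03)]:
        if k.sum()>5: print(n,nm,k.sum(),np.percentile(t[k],[1,50,99],axis=0).tolist())
E
```

```text
side y2 494 [[-0.076037181775606, 0.09430769278679799, 0.06645893327651207], [-0.058391796015983724, 0.12101968046216136, 0.14056018213563554], [-0.04632018284527455, 0.12712050629845606, 0.18760839002602214]]
side y3 309 [[-0.12560245302848033, -0.13418087018504332, 0.07246558779211792], [-0.10305705726453357, 0.0081205039128156, 0.16207011312514152], [-0.05420420089389923, 0.020518189974899795, 0.3226866045687961]]
side pen 138 [[-0.011824791798453272, -0.004005566525156931, 0.06145953323434822], [-0.0026489389537605688, 0.01119075587177858, 0.10907696766030706], [0.0047624688336489205, 0.016784059616080094, 0.14444961621936236]]
scene y2 280 [[-0.07812718609660466, 0.10661219948174037, 0.06414106835505043], [-0.06237034332796499, 0.1216062568902437, 0.1250407926729794], [-0.04869816029787134, 0.12490927801407482, 0.1848172597415525]]
wrist y2 2511 [[-0.0740745419622969, 0.08423186042488641, 0.07278703613278445], [-0.052839472145940064, 0.09748448840175228, 0.17279453628166372], [-0.0471501255432019, 0.11913250121249166, 0.18517256066696952]]
wrist y3 342 [[-0.1002550462215831, -0.02028043038038134, 0.0664271587551262], [-0.08893352363463494, -0.004134201972255757, 0.08822363324994947], [-0.08441304142995462, 0.014241530455885117, 0.12131281528157252]]
wrist pen 431 [[-0.01260677966948828, -0.010539384139984193, 0.13696935314551678], [-0.004493788216741283, 0.0008318880524673054, 0.13905875915170174], [0.003782720468107329, 0.010428587776209088, 0.14084965825477708]]
```

Request:
move_arm(increments="-1 -0.035 0 -0.003 0 0 0; -1 -0.07 0 -0.006 0 0 0; -1 -0.1 0.01 -0.009 0 0 0; -1 -0.1 0.03 -0.009 0 0 0; -1 -0.1 0.05 -0.009 0 0 0; -1 -0.1 0.07 -0.009 0 0 0; -1 -0.1 0.08 -0.009 0 0 0; -1 -0.1 0.08 -0.009 0 0 0")

```text
time_s: 1.7
tcp_pos: [0.4668, -0.2414, 0.171]
ee_rot: [[0.985, -0.004, -0.171], [0.171, 0.001, 0.985], [-0.004, -1.0, 0.001]]
wrist_force: [-0.1, -0.2, 0.7]
gripper_width: 1.0
```

```bash
python3 - <<'E'
from h import *
z=snap("side",2); im=z['im'][:,:,::-1]
cv2.imwrite("pics/s2c.png",cv2.resize(im[50:190,240:380],None,fx=4,fy=4,interpolation=cv2.INTER_CUBIC))
z=snap("wrist",2)
s=sense(); print(s['tcp_pos'],s['ee_rot'],s['wrist_force'])
E
```

```text
[ 0.4685 -0.2415  0.1731] [[ 0.9852  0.0006 -0.1717]
 [ 0.1717 -0.0006  0.9852]
 [ 0.0004 -1.     -0.0007]] [0.5086 0.3213 0.9437]
```

View pics/s2c.png

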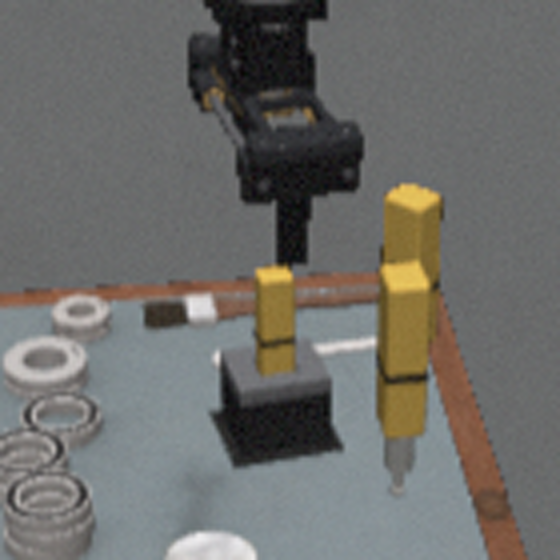

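View pics/wrist2.png

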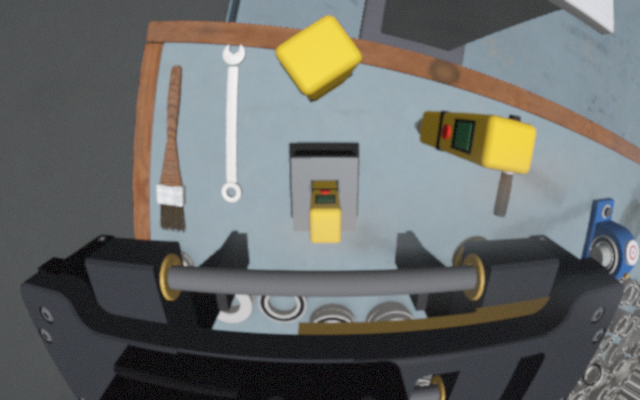

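The pen's top (325,224) is centred between the fingers, and its display faces the robot. I'll check the position again from this nearer view.

```bash
python3 - <<'E'
from h import *
z=load("wrist2.npz")
hsv=cv2.cvtColor(z['im'],cv2.COLOR_RGB2HSV); 
m=(hsv[...,0]>20)&(hsv[...,0]<34)&(hsv[...,1]>110)&(hsv[...,2]>215)
m[:, :300]=0; m[:,350:]=0; m[:200]=0;m[250:]=0
v,u=np.nonzero(m); print(u.min(),u.max(),v.min(),v.max())
print(wback(z,[[ (u.min()+u.max())/2,(v.min()+v.max())/2]],.14))
print(wback(z,[[325.5,205.5],[325.5,242.5]],.14))
E
```

```text
312 339 211 241
[[ 0.4656 -0.2409  0.14  ]]
[[ 0.4513 -0.2434  0.14  ]
 [ 0.4776 -0.2387  0.14  ]]
```

Request:
move_arm(increments="-1 -0.002 0.02 0 0 0 0; -1 -0.002 0.04 0 0 0 0; -1 -0.002 0.055 0 0 0 0; -1 -0.002 0.068 0 0 0 0; -1 -0.002 0.076 0 0 0 0; -1 -0.002 0.076 0 0 0 0; -1 -0.002 0.076 0 0 0 0")

```text
time_s: 2.5
tcp_pos: [0.467, -0.2414, 0.0974]
ee_rot: [[0.985, 0.001, -0.172], [0.172, -0.001, 0.985], [0.001, -1.0, -0.001]]
wrist_force: [0.0, -0.4, 0.1]
gripper_width: 0.999
```

Request:
move_arm(increments="0.9 0 0 0 0 0 0; 0.9 0 0 0 0 0 0; 0.9 0 0 0 0 0 0; 0.9 0 0 0 0 0 0; 0.9 0 0 0 0 0 0; 0.9 0 0 0 0 0 0; 0.9 0 0 0 0 0 0; 0.9 0 0 0 0 0 0")

```text
time_s: 3.3
tcp_pos: [0.4662, -0.2411, 0.0965]
ee_rot: [[0.985, -0.0, -0.172], [0.172, -0.0, 0.985], [-0.0, -1.0, 0.0]]
wrist_force: [-0.4, 0.2, -0.3]
gripper_width: 0.357
```

```bash
python3 - <<'E'
from h import *
s=sense(); print(s['tcp_pos'],s['ee_rot'],s['wrist_force'],s['gripper_width'],s['joints'])
E
```

```text
[ 0.4662 -0.2411  0.0965] [[ 0.9851 -0.0001 -0.1719]
 [ 0.1719 -0.      0.9851]
 [-0.0001 -1.      0.    ]] [-0.4018  0.2441 -0.3041] 0.3570002927877672 [ -9.6221  19.9245 -23.2688   0.0019 -46.812  -70.4781]
```

Request:
move_arm(increments="1 0 0 0 0 0 0; 1 0 0 0 0 0 0; 1 0 0 0 0 0 0; 1 0 0 0 0 0 0; 1 0 0 0 0 0 0; 1 0 0 0 0 0 0")

```text
time_s: 3.9
tcp_pos: [0.4661, -0.2409, 0.0964]
ee_rot: [[0.985, -0.0, -0.172], [0.172, 0.0, 0.985], [-0.0, -1.0, 0.0]]
wrist_force: [0.4, 2.7, -1.0]
gripper_width: 0.248
```

Request:
move_arm(increments="1 0 0 0 0 0 0; 1 0 -0.01 0 0 0 0; 1 0 -0.03 0 0 0 0; 1 0 -0.05 0 0 0 0; 1 0 -0.07 0 0 0 0; 1 0 -0.09 0 0 0 0; 1 0 -0.1 0 0 0 0; 1 0 -0.1 0 0 0 0")

```text
time_s: 4.7
tcp_pos: [0.4671, -0.2416, 0.1984]
ee_rot: [[0.985, 0.004, -0.172], [0.172, -0.001, 0.985], [0.004, -1.0, -0.002]]
wrist_force: [0.2, 0.1, -1.6]
gripper_width: 0.255
```

```bash
python3 - <<'E'
from h import *
s=sense(); print(s['tcp_pos'],s['ee_rot'],s['wrist_force'],s['gripper_width'],s['joints'])
z=snap("side",3); im=z['im'][:,:,::-1]
cv2.imwrite("pics/s3c.png",cv2.resize(im[20:180,240:380],None,fx=3.7,fy=3.7,interpolation=cv2.INTER_CUBIC))
E
```

```text
[ 0.4671 -0.2416  0.1984] [[ 0.9851  0.0039 -0.1719]
 [ 0.172  -0.0012  0.9851]
 [ 0.0036 -1.     -0.0018]] [ 0.1765  0.1056 -1.6346] 0.2553633653286274 [ -9.6363  13.4337 -15.6884   0.0332 -60.6481 -70.4787]
```

View pics/s3c.png

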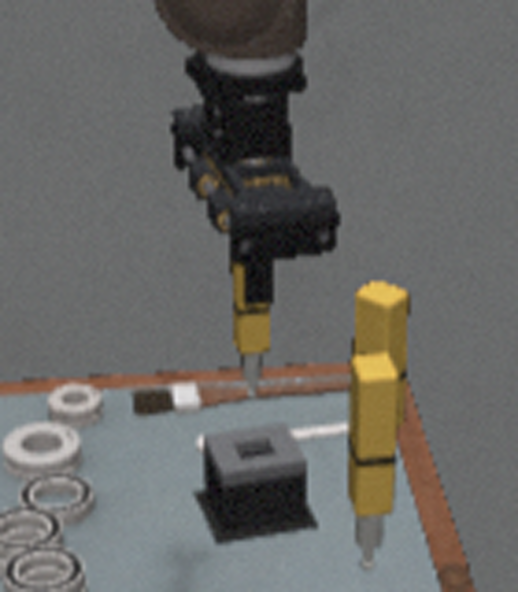

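Request:
move_arm(increments="1 0.001 -0.015 0.015 0 0 0; 1 0.003 -0.025 0.055 0 0 0; 1 0.005 -0.034 0.1 0 0 0; 1 0.007 -0.034 0.15 0 0 0; 1 0.009 -0.034 0.2 0 0 0; 1 0.011 -0.034 0.25 0 0 0; 1 0.012 -0.034 0.295 0 0 0; 1 0.012 -0.034 0.315 0 0 0")

```text
time_s: 5.55
tcp_pos: [0.4227, 0.0738, 0.2295]
ee_rot: [[0.985, -0.002, -0.175], [0.175, -0.0, 0.985], [-0.002, -1.0, -0.0]]
wrist_force: [0.1, -0.5, -0.9]
gripper_width: 0.248
```

```bash
cat >> h.py <<'E'
from scipy.spatial.transform import Rotation as Ro
def target(spot,yaw,stand,dx=0.,grip=.0914):
    a=np.radians(yaw); t=np.radians(25); h=np.array([np.cos(a),np.sin(a),0]); k=np.array([0,0,1.])
    n=-h*np.sin(t)+k*np.cos(t); x=h*np.cos(t)+k*np.sin(t); z=np.cross(x,-n)
    return np.array(spot)+n*(stand+grip)-x*dx, np.c_[x,-n,z]
def inc(p,R,s):
    R0=s['ee_rot']; return R0.T@(p-s['tcp_pos']), Ro.from_matrix(R0.T@R).as_rotvec()
E
python3 - <<'E'
from h import *
s=sense(); print(s['tcp_pos'],s['ee_rot'],s['wrist_force'],s['gripper_width'],s['joints'])
p,R=target([.4645,.208,.091],13,.05); print(p,R,inc(p,R,s))
snap("wrist",4); snap("side",4)
E
```

```text
[0.4227 0.0738 0.2295] [[ 0.9845 -0.0017 -0.1751]
 [ 0.1751 -0.0003  0.9845]
 [-0.0017 -1.     -0.    ]] [ 0.0581 -0.5178 -0.9457] 0.24813079380137584 [  31.7355    2.2097  -24.4157   -0.0385  -63.4675 -111.6317]
[0.4063 0.1946 0.2192] [[ 0.8831  0.4118 -0.225 ]
 [ 0.2039  0.0951  0.9744]
 [ 0.4226 -0.9063 -0.    ]] (array([0.005 , 0.0103, 0.1218]), array([ 0.0111, -0.05  , -0.438 ]))
```

View pics/wrist4.png

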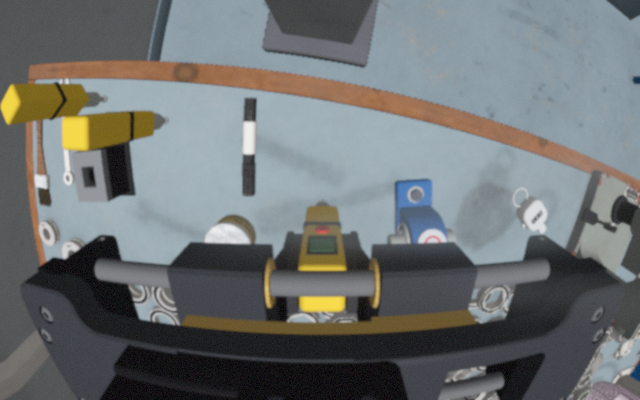

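Request:
move_arm(increments="1 0.001 -0.01 0.02 0.001 -0.005 -0.07; 1 0.002 -0.01 0.04 0.003 -0.015 -0.15; 1 0.003 -0.01 0.06 0.006 -0.025 -0.23; 1 0.004 -0.005 0.08 0.008 -0.035 -0.31; 1 0.005 0 0.1 0.01 -0.045 -0.38; 1 0.005 0.005 0.115 0.011 -0.05 -0.438; 1 0.005 0.01 0.122 0.011 -0.05 -0.438; 1 0.005 0.01 0.122 0.011 -0.05 -0.438")

```text
time_s: 6.45
tcp_pos: [0.407, 0.1909, 0.2186]
ee_rot: [[0.884, 0.411, -0.222], [0.203, 0.091, 0.975], [0.421, -0.907, -0.003]]
wrist_force: [0.3, -0.0, -1.1]
gripper_width: 0.25
```

```bash
python3 - <<'E'
from h import *
s=sense(); print(s['tcp_pos'],s['ee_rot'],s['wrist_force'],s['gripper_width'],s['joints'])
p,R=target([.4645,.208,.091],13,.05); print(p,inc(p,R,s))
z=snap("wrist",5); cv2.imwrite("pics/w5c.png",cv2.resize(z['im'][130:270,240:400,::-1],None,fx=4,fy=4,interpolation=cv2.INTER_CUBIC))
z=snap("side",5); cv2.imwrite("pics/s5c.png",cv2.resize(z['im'][150:300,260:400,::-1],None,fx=4,fy=4,interpolation=cv2.INTER_CUBIC))
z=snap("scene",5); cv2.imwrite("pics/sc5c.png",cv2.resize(z['im'][110:270,220:380,::-1],None,fx=3.7,fy=3.7,interpolation=cv2.INTER_CUBIC))
E
```

```text
[0.407  0.1909 0.2186] [[ 0.884   0.4114 -0.2222]
 [ 0.2029  0.0906  0.975 ]
 [ 0.4213 -0.9069 -0.0034]] [ 0.251  -0.0434 -1.0757] 0.24966973443952464 [  54.7965   -7.3062  -50.0974   32.0168  -32.3861 -156.9816]
[0.4063 0.1946 0.2192] (array([ 0.0003, -0.0005,  0.0037]), array([ 0.0043, -0.0011, -0.0015]))
```

View pics/w5c.png

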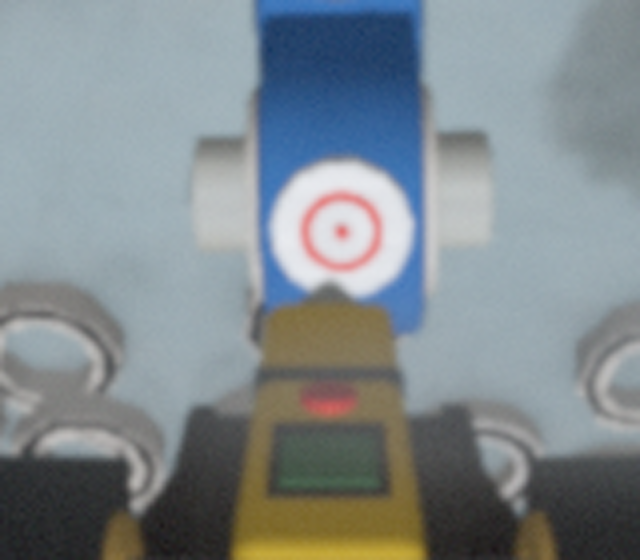

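View pics/s5c.png

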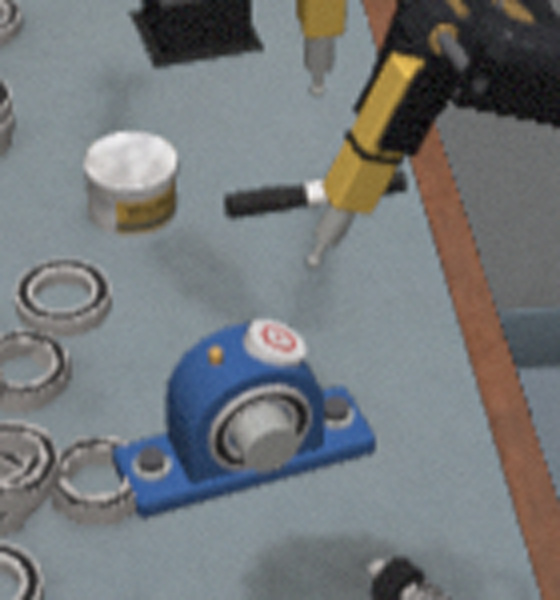

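View pics/sc5c.png

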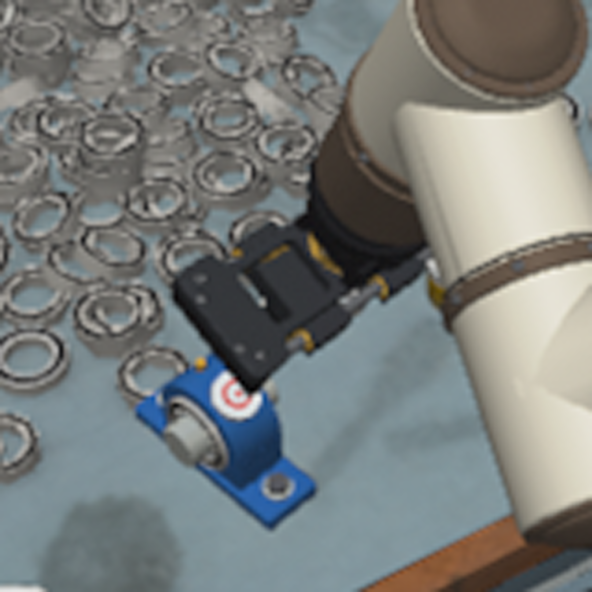

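```bash
python3 - <<'E'
from h import *
z=load("wrist5.npz"); s=sense(); R=s['ee_rot']; t=s['tcp_pos']; print(s['time_s'],t)
sp=wback(z,np.array([[342,231]])/4+[240,130]-.4,.091); print('spot',sp)
for d in (0,.02,.045,): print(d,(wproj(z,t+R[:,1]*(.0914-d))-[240,130]+.4)*4)
for dx in(-.013,.013):
  for dz in (-.011,.011): print((wproj(z,t+R[:,1]*(.0914-.045)+R[:,0]*dx+R[:,2]*dz)-[240,130]+.4)*4)
# side refined
for k,(c,f,off) in dict(s5=((281,338),4,(260,150))).items():
    z=load("side5.npz"); uv=np.array(c)/f+off-.4
    r_=np.array([(uv[0]-z['cx'])/z['fx'],(uv[1]-z['cy'])/z['fy'],1])@z['orientation'].T; print('side',z['xyz']+r_*((.091-z['xyz'][2])/r_[2]))
    print('tip pred',(proj(z,t+R[:,1]*.0914)-off+.4)*4, (proj(z,t+R[:,1]*.0714)-off+.4)*4)
z=load("scene0.npz"); uv=np.array([302,275])/3.6+[200,140]-.4
r_=np.array([(uv[0]-z['cx'])/z['fx'],(uv[1]-z['cy'])/z['fy'],1])@z['orientation'].T; print('scene',z['xyz']+r_*((.091-z['xyz'][2])/r_[2]))
E
```

```text
6.6 [0.4083 0.1918 0.2206]
spot [[0.4632 0.2051 0.091 ]]
0 [[339.4623 305.6853]]
0.02 [[339.9893 336.4262]]
0.045 [[340.766  382.1864]]
[[278.7179 313.1306]]
[[403.5876 313.5163]]
[[280.2911 447.8707]]
[[400.3588 448.1862]]
side [0.4625 0.2067 0.091 ]
tip pred [[310.1529 265.9418]] [[325.3716 237.7122]]
scene [0.464  0.2074 0.091 ]
```

Request:
move_arm(increments="1 0 0 0 0 0 0; 1 0 0 0 0 0 0; 1 0 0 0 0 0 0")

```text
time_s: 6.9
tcp_pos: [0.4081, 0.1921, 0.2208]
ee_rot: [[0.883, 0.414, -0.221], [0.2, 0.094, 0.975], [0.424, -0.905, 0.0]]
wrist_force: [-0.4, 0.2, -1.6]
gripper_width: 0.249
```

```bash
python3 - <<'E'
from h import *
s=sense(); print(s['time_s'],s['tcp_pos'],s['ee_rot'],s['wrist_force'],s['joint_velocities'])
for st in (.05,.008,0,-.006):
    p,R=target([.4635,.206,.091],13,st); print(st,p,inc(p,R,s))
E
```

```text
6.9 [0.4081 0.1921 0.2208] [[ 0.8831  0.4139 -0.221 ]
 [ 0.2001  0.094   0.9753]
 [ 0.4244 -0.9055  0.0002]] [-0.3543  0.2183 -1.5741] [ 0.2133  0.0182 -0.1925  0.0983  0.006  -0.0309]
0.05 [0.4053 0.1926 0.2192] (array([-0.0031,  0.0003,  0.001 ]), array([ 0.0015, -0.0037,  0.002 ]))
0.008 [0.4226 0.1966 0.1811] (array([-0.0032,  0.0423,  0.0011]), array([ 0.0015, -0.0037,  0.002 ]))
0 [0.4259 0.1973 0.1738] (array([-0.0032,  0.0503,  0.0011]), array([ 0.0015, -0.0037,  0.002 ]))
-0.006 [0.4283 0.1979 0.1684] (array([-0.0032,  0.0563,  0.0011]), array([ 0.0015, -0.0037,  0.002 ]))
```

Request:
move_arm(increments="1 -0.001 0.01 0 0 0 0; 1 -0.002 0.02 0.001 0 0 0; 1 -0.003 0.03 0.001 0 0 0; 1 -0.003 0.036 0.001 0 0 0; 1 -0.003 0.04 0.001 0 0 0; 1 -0.003 0.04 0.001 0 0 0; 1 -0.003 0.04 0.001 0 0 0")

```text
time_s: 7.6
tcp_pos: [0.4218, 0.1965, 0.1834]
ee_rot: [[0.883, 0.414, -0.221], [0.2, 0.094, 0.975], [0.425, -0.905, 0.0]]
wrist_force: [0.1, 0.2, -1.7]
gripper_width: 0.25
```

```bash
python3 - <<'E'
from h import *
s=sense(); print(s['time_s'],s['tcp_pos'],s['wrist_force'],s['joint_velocities'])
p,R=target([.4635,.206,.091],13,0); print(p,inc(p,R,s))
z=snap("wrist",6); cv2.imwrite("pics/w6c.png",cv2.resize(z['im'][130:270,240:400,::-1],None,fx=4,fy=4,interpolation=cv2.INTER_CUBIC))
z=snap("side",6); cv2.imwrite("pics/s6c.png",cv2.resize(z['im'][180:270,270:370,::-1],None,fx=6,fy=6,interpolation=cv2.INTER_CUBIC))
E
```

```text
7.6 [0.4218 0.1965 0.1834] [ 0.0574  0.1761 -1.6824] [ 0.2324 -0.2769  0.2002  0.0311  0.0619 -0.0039]
[0.4259 0.1973 0.1738] (array([-0.0002,  0.0104, -0.0001]), array([ 0.0014, -0.0033,  0.0022]))
```

View pics/w6c.png

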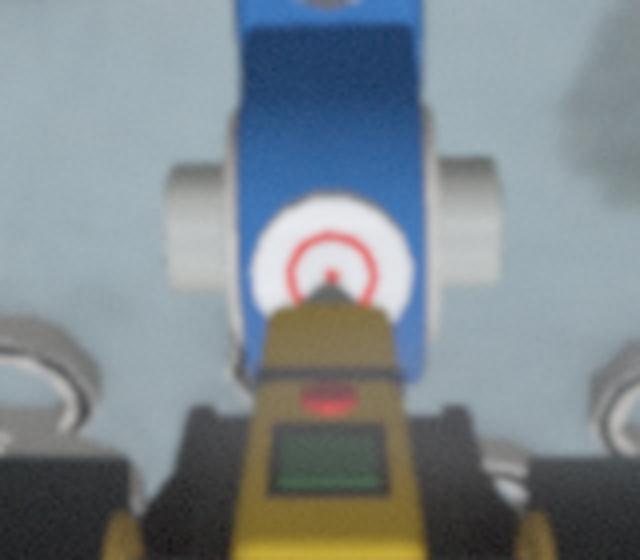

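View pics/s6c.png

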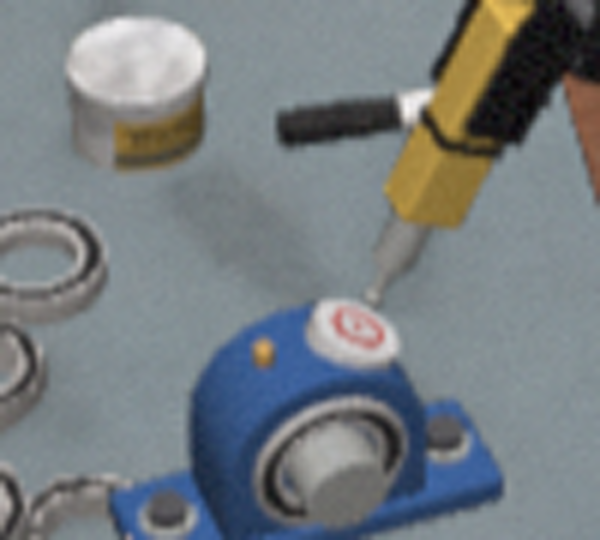

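```bash
python3 - <<'E'
from h import *
s=sense(); R=s['ee_rot']; t=s['tcp_pos']
z=load("side6.npz")
f=lambda X:(proj(z,X)-[270,180]+.4)*6
for e in (0,.0104): print('side',e,f(t+R[:,1]*(.0914+e)))
print(f([.4635,.206,.091]))
z=load("wrist6.npz"); g=lambda X:(wproj(z,X)-[240,130]+.4)*4
for e in (-.045,0,.0104): print('wr',e,g(t+R[:,1]*(.0914+e)))
for dz in (-.011,.011): print(g(t+R[:,1]*(.0914-.045)-R[:,0]*.013+R[:,2]*dz))
E
```

```text
side 0 [[369.0884 304.6298]]
side 0.0104 [[357.6845 325.6972]]
[[358.5877 325.9188]]
wr -0.045 [[338.1691 369.0111]]
wr 0 [[336.9579 294.1865]]
wr 0.0104 [[336.7293 280.2011]]
[[275.9261 300.025 ]]
[[400.6531 300.0087]]
```

Request:
move_arm(increments="1 0.001 0.003 0 0 0 0; 1 0.001 0.006 0 0 0 0; 1 0.001 0.008 0 0 0 0; 1 0.001 0.01 0 0 0 0; 1 0.001 0.01 0 0 0 0; 1 0.001 0.01 0 0 0 0")

```text
time_s: 8.3
tcp_pos: [0.4266, 0.1974, 0.1743]
ee_rot: [[0.883, 0.414, -0.222], [0.201, 0.094, 0.975], [0.424, -0.906, -0.0]]
wrist_force: [-0.2, -0.4, -1.1]
gripper_width: 0.251
```

```bash
python3 - <<'E'
from h import *
s=sense(); n=-s['ee_rot'][:,1]; print(s['time_s'],s['tcp_pos'],s['wrist_force'],s['wrist_force']@n, np.array([.0574,.1761,-1.68])@n)
p,R=target([.4635,.206,.091],13,0); print(p,inc(p,R,s))
z=snap("wrist",7); cv2.imwrite("pics/w7c.png",cv2.resize(z['im'][130:270,240:400,::-1],None,fx=4,fy=4,interpolation=cv2.INTER_CUBIC))
z=snap("side",7); cv2.imwrite("pics/s7c.png",cv2.resize(z['im'][180:270,270:370,::-1],None,fx=6,fy=6,interpolation=cv2.INTER_CUBIC))
E
```

```text
8.3 [0.4266 0.1974 0.1743] [-0.1521 -0.4344 -1.0727] -0.8679223489684764 -1.561751699788382
[0.4259 0.1973 0.1738] (array([-0.0009,  0.0001,  0.    ]), array([ 0.0018, -0.0031,  0.0015]))
```

View pics/s7c.png

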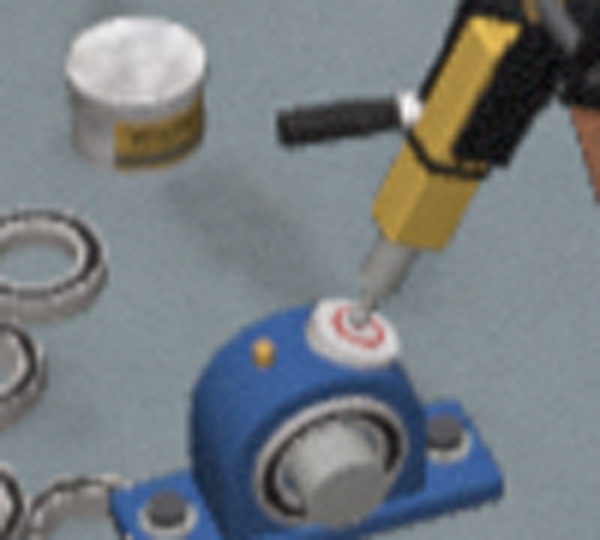

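View pics/w7c.png

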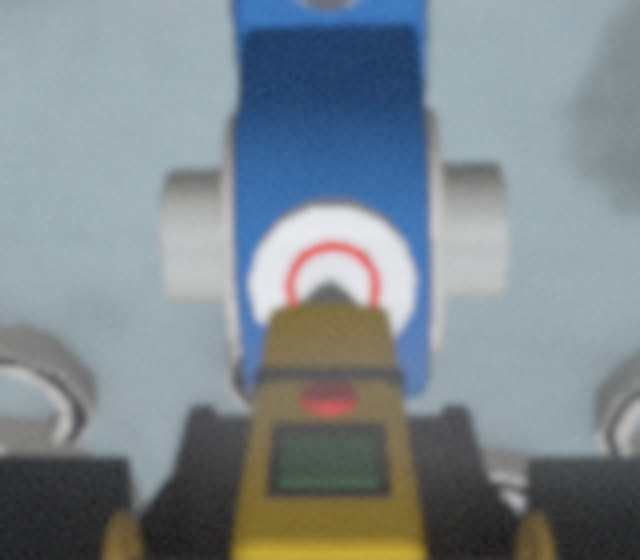

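The side view shows the tip on the red dot at (358,322), about at first contact. I'll advance in small steps and watch the force.

Request:
move_arm(increments="1 0 0.001 0 0 0 0; 1 0 0.002 0 0 0 0; 1 0 0.003 0 0 0 0; 1 0 0.003 0 0 0 0; 1 0 0.003 0 0 0 0")

```text
time_s: 8.9
tcp_pos: [0.4279, 0.198, 0.1719]
ee_rot: [[0.883, 0.414, -0.222], [0.201, 0.094, 0.975], [0.425, -0.905, 0.0]]
wrist_force: [-0.6, 0.1, -0.1]
gripper_width: 0.248
```

```bash
python3 - <<'E'
from h import *
s=sense(); n=-s['ee_rot'][:,1]; print(s['time_s'],s['tcp_pos'],s['wrist_force'],s['wrist_force']@n)
p,R=target([.4635,.206,.091],13,0); print(inc(p,R,s))
E
```

```text
8.9 [0.4279 0.198  0.1719] [-0.6414  0.1479 -0.0695] 0.18862651521528423
(array([-0.0011, -0.0027, -0.0002]), array([ 0.0011, -0.0029,  0.0021]))
```

Request:
move_arm(increments="1 0 0.001 0 0 0 0; 1 0 0.002 0 0 0 0; 1 0 0.003 0 0 0 0; 1 0 0.004 0 0 0 0; 1 0 0.004 0 0 0 0; 1 0 0.004 0 0 0 0; 1 0 0.004 0 0 0 0; 1 0 0.004 0 0 0 0")

```text
time_s: 9.7
tcp_pos: [0.4295, 0.1984, 0.1682]
ee_rot: [[0.883, 0.414, -0.222], [0.201, 0.094, 0.975], [0.424, -0.905, 0.0]]
wrist_force: [-0.7, -0.1, 1.9]
gripper_width: 0.248
```

```bash
python3 - <<'E'
from h import *
s=sense(); n=-s['ee_rot'][:,1]; print(s['time_s'],s['tcp_pos'],s['wrist_force'],s['wrist_force']@n,s['gripper_width'],n)
z=snap("wrist",8); cv2.imwrite("pics/w8c.png",cv2.resize(z['im'][130:270,240:400,::-1],None,fx=4,fy=4,interpolation=cv2.INTER_CUBIC))
s=sense(); print(s['wrist_force'],s['wrist_force']@n)
z=snap("side",8); cv2.imwrite("pics/s8c.png",cv2.resize(z['im'][180:270,270:370,::-1],None,fx=6,fy=6,interpolation=cv2.INTER_CUBIC))
s=sense(); print(s['wrist_force'],s['wrist_force']@n,s['tcp_pos'],s['joint_velocities'])
E
```

```text
9.7 [0.4295 0.1984 0.1682] [-0.6657 -0.1016  1.9246] 2.027657387945027 0.2480912931023839 [-0.4139 -0.0943  0.9054]
[-1.1993  0.6125  1.0979] 1.4326303611145692
[-0.6784  0.2638  0.4668] 0.6785676905850708 [0.4295 0.1984 0.1682] [-0.0132  0.0262  0.0156  0.1643 -0.0015 -0.0247]
```

View pics/s8c.png

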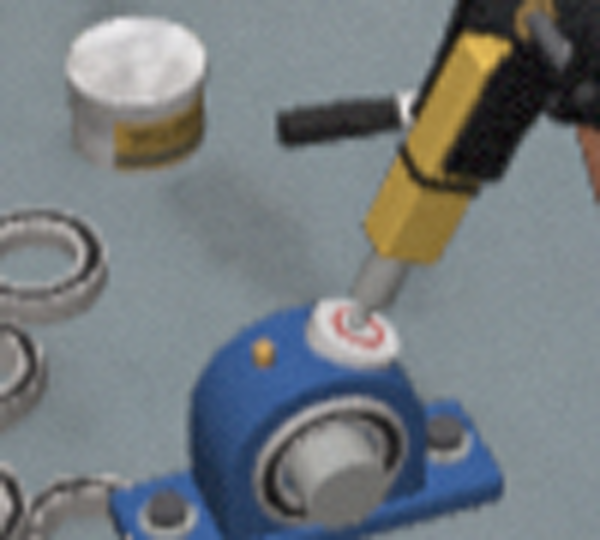

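View pics/w8c.png

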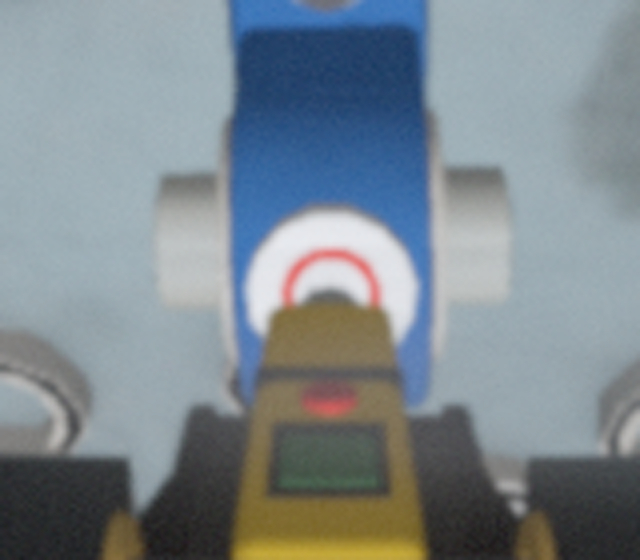

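```bash
python3 - <<'E'
from h import *
F=[]
for i in range(14):
    capture("side"); s=sense(); n=-s['ee_rot'][:,1]; F.append(s['wrist_force'])
F=np.array(F); print(F.mean(0),F.std(0),(F@n).mean(),(F@n).std(),s['time_s'],s['tcp_pos'],s['gripper_width'])
E
```

```text
[-0.8265  0.2488  1.2188] [0.735  0.5421 0.5645] 1.422120953471588 0.5699809340021065 10.5 [0.4295 0.1983 0.1682] 0.24929858698782667
```

```bash
python3 - <<'E'
from h import *
print(r.finish_job()); s=sense(); print(s['time_s'],s['tcp_pos'],s['wrist_force'])
E
```

```text
the job is handed in; nothing more can be done
None
the job is handed in; nothing more can be done
```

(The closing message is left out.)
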